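Grease a jar mill bearing with a push gun

TASK

Take the push-type grease gun from its blue rest and press its coupler squarely onto the bare brass grease nipple on the jar mill's bearing until it snaps on, without pumping before it is on. Then push the barrel down against its spring, fully home, and finish while still gripping the gun and holding it pressed in on the nipple. Leave the bottles and the beaker where they stand.

Things in the scene. Friction and masses are not known exactly. Their poses are not given: they have to be found in the camera images.
- gun: Loose push-type grease gun, 0.5 kg: steel barrel 28 mm across, black collar 44 mm across, sprung nozzle with steel coupler at the lower end. Starts upright, coupler down, hung by its collar in the blue rest; lift it straight up 100 mm to clear. Origin: centre of the barrel's front end; z runs from coupler to rear cap. Round about z. Collar at z = 25 to 31 mm, barrel to z = 92 mm.
- gun_grip (a point): Centre of the part of the barrel to grip, on the gun's axis, 56 mm from the barrel's front end. The barrel here is 28 mm across and bare from the collar, 25 mm nearer the coupler, to the flat rear cap, 36 mm the other way. Axes as the gun's.
- coupler_mouth (a point): Centre of the coupler's open end, 112 mm along the gun's axis from gun_grip when the nozzle is out. Coupler: 30 mm outside diameter, 30 mm long, flared mouth 23 mm wide narrowing to a 17.6 mm bore. Axes as the gun's (z points into the coupler).
- coupler_seat (a point): Bottom of the coupler's bore, on its axis, 19 mm inside the mouth: the nipple's tip rests here when the coupler is fully on. Four sprung jaws 7.5 mm inside the mouth ride over the nipple's head (about 6 N along the axis) and snap in behind it (8 N to pull off). Axes as the gun's.
- gun_stroke (a joint): Pump stroke in m: 0 with the nozzle fully out, 0.014 with the barrel pushed fully down towards the coupler (hard stop). The spring pushes the nozzle out with about 9 N at 0, rising evenly to 16 N at 0.014. Mouth and seat come that much closer to the barrel.
- nipple_tip (a point): Tip of the bare brass nipple, on its axis, fixed on the mill's front right-hand bearing (front: robot's side); the other three bearings' nipples wear red caps. z points out of the nipple along its axis, leaning 30 degrees from vertical towards the mill's front; y is level. Head 16 mm across with a coned end, neck 10 mm, 23 mm tall in all.
- mill: Jar mill, fixed: white base 240 (x) by 360 (y) by 55 mm high, origin at the centre of its underside, front facing its own -x. On it two rubber rollers along y, a white 130 mm ceramic jar lying on them (top 212 mm above the bench) and four green bearings, shafts 87 mm above the bench, 60 mm either side of centre. The nipple's tip lies at about (-86, -140, 131) mm in its axes.
- rack: The blue sheet-steel rest that the gun hangs in, fixed: 100 by 120 mm, top at 95 mm; the hole (36 mm) is in its centre, above the origin at the bench. It stands at the right or the left of the mill's front.
- balance: White bench scale with a steel pan, fixed, 150 by 160 mm, 44 mm high; origin at the centre of its underside. It stands on the other side from the rest.
- bottle: Loose white plastic jar with a blue cap, 68 mm diameter, 125 mm high; origin at the centre of its underside. A bystander.
- amber: Loose amber glass bottle with a black cap, 60 mm diameter, 120 mm high; origin at the centre of its underside. A bystander.
- beaker: Loose glass beaker, 72 mm diameter, 85 mm high; origin at the centre of its underside. A bystander.
Things that resemble listed ones, but are neither listed nor needed, are in the scene too. What is meant by the gun is not green or purple, and is the smaller of those in its own colour.

How it is judged:
On the way, in this order (a step that is already met when the one before it is completed fails the run):
1. the gun is gripped and lifted clear out of its rest (contact force between the fingers and gun above 2 N and height (world z) of coupler_mouth above 0.096 m), for 0.1 s.
2. the coupler is snapped squarely onto the bare nipple (distance between coupler_seat and nipple_tip below 0.003 m and angle between the z axis of coupler_seat and the z axis of nipple_tip, either way round below 0.14 rad), for 0.02 s.
3. the barrel is pushed down fully home (value of joint gun_stroke above 0.0115 m and distance between coupler_seat and nipple_tip below 0.003 m), for 0.3 s.
At the end, for the whole second after the job is handed in: Still gripped (fingers over 5 N), coupler snapped on the nipple (seat within 3 mm of the tip, axes within 8 degrees), barrel home (stroke over 11.5 of 14 mm), pressing with over 8 N, at rest (under 20 mm/s); bottles and beaker within 20 mm of their places (all of step 3 and angle between the z axis of coupler_seat and the z axis of nipple_tip, either way round below 0.14 rad and contact force between the fingers and gun above 5 N and contact force between gun and mill above 8 N and linear speed of gun below 0.02 m/s and distance of each of bottle, amber, beaker from where it was at the start of the episode below 0.02 m); the arm keeps its last pose, push and grip.
It fails at once if grease is pumped (stroke over 9 mm) while the coupler is not on the nipple (value of joint gun_stroke above 0.009 m and distance between coupler_seat and nipple_tip above 0.006 m).
It fails at once if a bottle or the beaker is pushed away by 30 mm or tipped over (distance of any of bottle, amber, beaker from where it was at the start of the episode above 0.03 m or angle between any of bottle, amber, beaker's own z axis and vertical above 0.5 rad).
It also fails if it takes over 51 s, if anything falls off the work surface, if the arm or the gripper's body presses on something with over 40 N, if the wrist force passes 120 N, or if a joint passes its speed limit or range.

ROBOT

A 7-joint arm with a two-finger parallel gripper is mounted at the origin on the work surface. World frame = base frame: x ahead of the robot, y to its left, z up, the work surface at z = 0. Lengths are in m, angles in rad, forces in N, time in s.
With the tool pointing down it reaches from about 0.4 to 0.85 m from the base axis. Payload 10.4 kg.
Tool frame: the origin (TCP) lies midway between the tips of the shut fingers; the grasp point (between the pads) lies 19 mm behind it (bot.tcp_to_grasp is the z of the grasp point in the tool frame, in m); z points along the fingers, y is the direction in which the jaws open and shut (so a half turn about z gives the same grasp; the last joint's range is limited). The gripper opens to 85 mm and grips with 20 to 120 N. Pads are 22 mm wide; open, the fingers measure 114 mm over their backs; the gripper's body (76 mm by 85 mm) begins 54 mm behind the grasp point. The pads swing forward as they close: fully open they stand 13 mm farther back than shut.
Start: joints at [1.322, 0.332, -0.065, 1.46, 0.022, 1.35, -0.088], TCP at [0.14, -0.609, 0.231] pointing down, gripper open.
Joint ranges: [-2.6, 2.6], [-0.5, 2.12], [-1.47, 1.34], [0.16, 2.42], [-1.27, 4.41], [0.06, 2.06], [-2.6, 2.6]. Speed limits (rad/s): [2.22, 2.22, 2.79, 2.79, 3.14, 3.14, 3.14].

INTERFACE

Orientations are given as a rotation vector (axis times angle).
In Python, from rig import bot, viewer gives the robot as it stands.
- The arm moves only by the tool drive_tool, never from a script. Its argument "rows" is a list of rows, each an object with "claw": the gripper command: -1 is fully open, 1 is shut, values between are in proportion; "travel": the shift along the tool's x, y, z in mm, a list of three; "twist": the turn, a rotation vector about the tool's x, y, z in rad, a list of three. In form: [{"claw": claw, "travel": [x, y, z], "twist": [wx, wy, wz]}, ...]. A call has 1 to 5 rows; each row shifts and turns the commanded pose from where the row before left it, along the tool's axes as they then stand; what a row does not reach is not made up. A row lasts 1/8 s, in which the tool goes at most 62.5 mm and 10.7 degrees, less where a joint would pass 70% of its speed; a pose out of reach is approached as far as the arm can. A call is refused whole if a number of a shift passes 62.5 or a number of a turn 0.188, either way. A call with a gripper value outside its range is refused whole. The fingers move at their own pace and stop on an object; "squeeze" is the grip in N (left out, the last holds). Time passes only in rows, so rows that do not move let the fingers close. It gives the time, the measured TCP pose, the force and the opening at its end, in the units of the state.
- bot.get_obs(): the state, without advancing time (a new reading comes with each control period).
- viewer.snapshot(name): name is "side" or "top"; returns the picture (420x560x3 uint8, blue, green, red); there is no depth.
- viewer.camera_info(name): a dict with "fx", "fy", "cx", "cy" (pixels), "k1" (the pictures are not rectified: a ray, as slopes to the right and down, at radius r is drawn at 1 + k1 r^2 times it, then the intrinsics apply), "R" (3x3) and "t" (3): a world point X has camera coordinates R X + t. Camera axes: x right, y down, z forward; pixel columns grow to the right and rows downward; lengths in m; the calibration is good to about 2 mm. A picture is of the moment at which its call begins. camera_info takes no time and is no camera call.
- bot.hand_in(): hands the job in, once; it reports no verdict.
The state is a dict: "time": time; "joint_positions": joint angles; "joint_vel": joint speeds; "tau": joint torques, N m; "eef_pos": TCP position; "eef_rot": TCP orientation; "contact_force": force on the tool from outside, world axes, zero at the start; "wrist_torque": the same for the moment, N m; "gripper_width": finger opening in m.
Only numpy, scipy, OpenCV 4.12 (cv2) and the standard library are available. Lean on these libraries where they do the work, as an engineer would, in place of code of your own. Each camera call takes 0.05 s, during which the arm holds its last target.

## Working session

There is one attempt and no reset: what is moved stays moved. The work goes in short steps, Python scripts to look and compute and a tool call to move; the robot and the scene stay as the last step left them, time stands still between calls to the robot, and variables do not carry over. Pictures are saved under pics/ and viewed, and the job is handed in when it is done.

Besides the shell and the picture viewer there is one more tool, called as name([rows], argument=value, ...), one row to a line, values as JSON. drive_tool: Moves the arm, as the interface text tells. Its arguments: {"type":"object","properties":{"rows":{"type":"array","items":{"type":"object","properties":{"claw":{"type":"number"},"travel":{"type":"array","items":{"type":"number"}},"twist":{"type":"array","items":{"type":"number"}}}}},"squeeze":{"type":"number"}},"required":["rows"]}

```bash
ls; mkdir -p pics; python3 - <<'E'
from rig import bot, viewer
import cv2
o=bot.get_obs(); print(o)
for n in("side","top"):
    cv2.imwrite(f"pics/{n}0.png",viewer.snapshot(n)); print(n,viewer.camera_info(n))
print(bot.tcp_to_grasp)
E
```

```text
pics
{'time': 0.0, 'joint_positions': array([ 1.32238298,  0.33290146, -0.06468198,  1.46095929,  0.02161766,
        1.34984212, -0.08851445]), 'joint_vel': array([-0.00067336, -0.00044592,  0.00062854, -0.0013593 , -0.00193229,
       -0.00052049, -0.00039703]), 'tau': array([-8.54606897e-04, -6.25454235e+01,  4.88969078e-02, -3.91609704e+01,
        1.62012287e-02,  1.01040822e-02,  9.28453687e-06]), 'eef_pos': array([ 0.13983501, -0.60878241,  0.23048881]), 'eef_rot': array([-3.12020654e+00, -3.53786968e-01,  3.84504831e-04]), 'contact_force': array([-0.06270118,  0.53952355,  0.45073919]), 'wrist_torque': array([-0.00893747,  0.05576413, -0.01517619]), 'gripper_width': 0.08568234511787318}
side {'fx': 517.5572577308275, 'fy': 517.5572577308275, 'cx': 275.69337544693803, 'cy': 212.9524936455806, 'k1': -0.046758165517649615, 'R': array([[-0.79256445, -0.60941614, -0.02129681],
       [-0.38370173,  0.52555134, -0.75932126],
       [ 0.4739352 , -0.59363941, -0.65036734]]), 't': array([0.4083835 , 0.29000943, 1.19723582])}
top {'fx': 417.59496765465417, 'fy': 417.59496765465417, 'cx': 280.6883946576541, 'cy': 208.46276750716888, 'k1': 0.01827957645792947, 'R': array([[-0.02132876, -0.99961371, -0.01781921],
       [-0.99846583,  0.02220845, -0.05072255],
       [ 0.0510987 ,  0.01671003, -0.9985538 ]]), 't': array([0.03295071, 0.51609216, 1.40449261])}
-0.0187
```

View pics/side0.png

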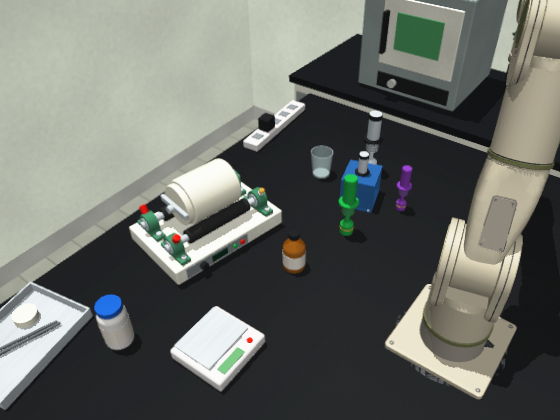

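View pics/top0.png

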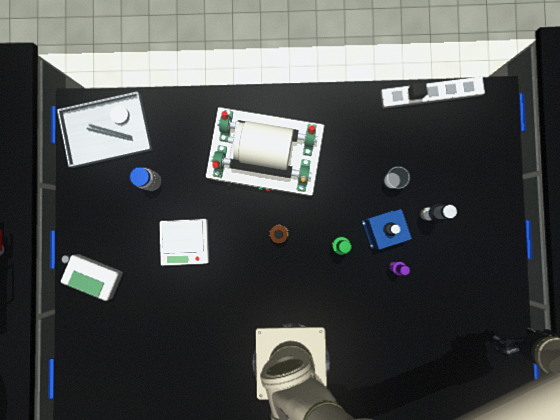

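Candidates for the gun:
- Steel gun in the blue rest: top (395,229), side (363,160).
- Larger steel gun standing behind it: top (447,212), side (374,125).
- Green gun: top (342,245).
- Purple gun: top (400,268).

The description picks the smaller steel one, hung in the blue rest. I'll check it in a close crop.

```bash
python3 - <<'E'
import cv2,numpy as np
s=cv2.imread("pics/side0.png");t=cv2.imread("pics/top0.png")
a=cv2.resize(s[100:250,310:430],None,fx=4,fy=4,interpolation=cv2.INTER_CUBIC)
cv2.imwrite("pics/c1.png",a)
b=cv2.resize(t[180:290,320:470],None,fx=5,fy=5,interpolation=cv2.INTER_CUBIC)
cv2.imwrite("pics/c2.png",b)
c=cv2.resize(t[100:200,200:330],None,fx=6,fy=6,interpolation=cv2.INTER_CUBIC)
cv2.imwrite("pics/c3.png",c)
c=cv2.resize(s[150:280,125:290],None,fx=4.5,fy=4.5,interpolation=cv2.INTER_CUBIC)
cv2.imwrite("pics/c4.png",c)
E
```

```text
(no output)
```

View pics/c1.png

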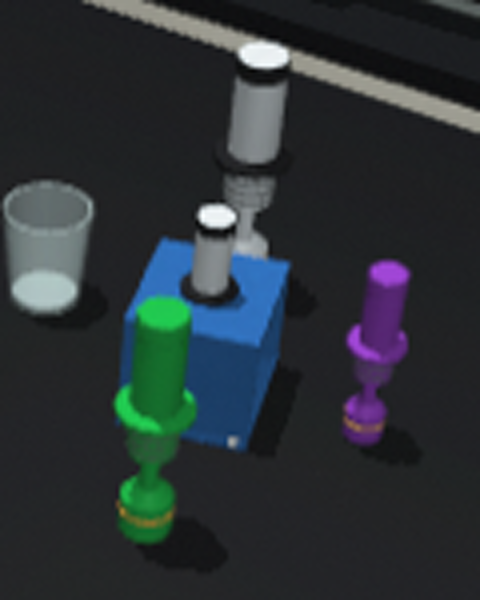

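View pics/c2.png

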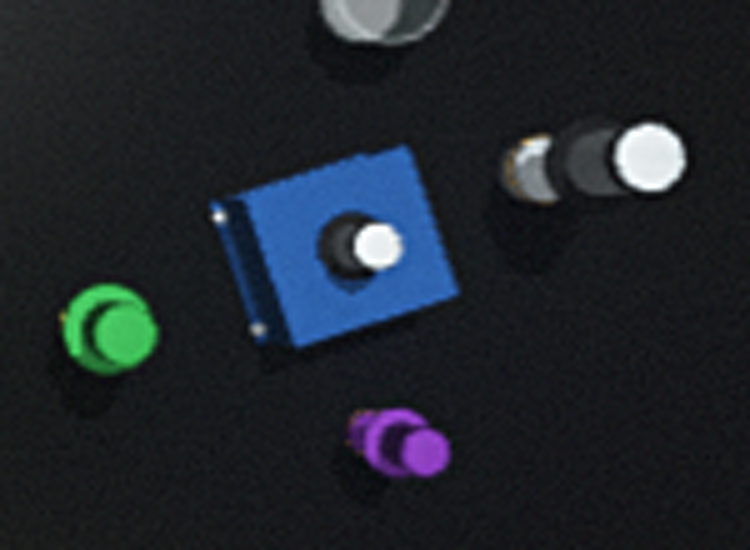

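View pics/c3.png

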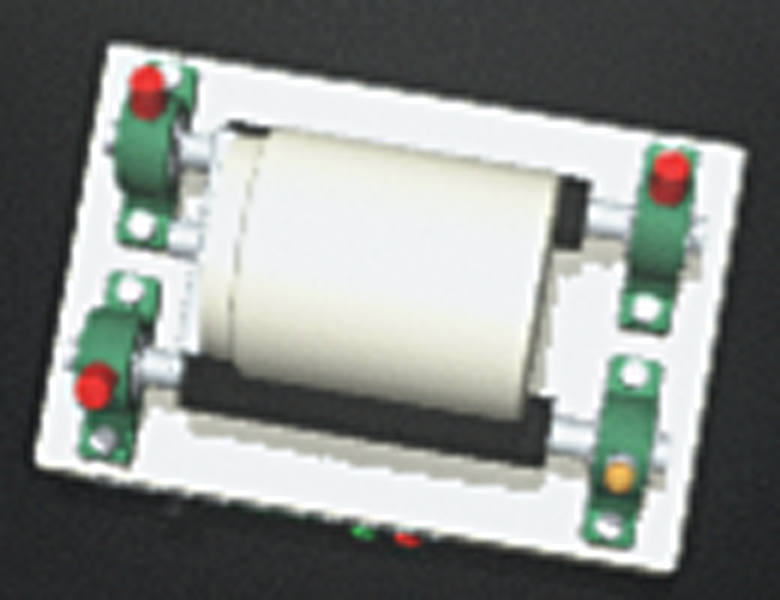

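View pics/c4.png

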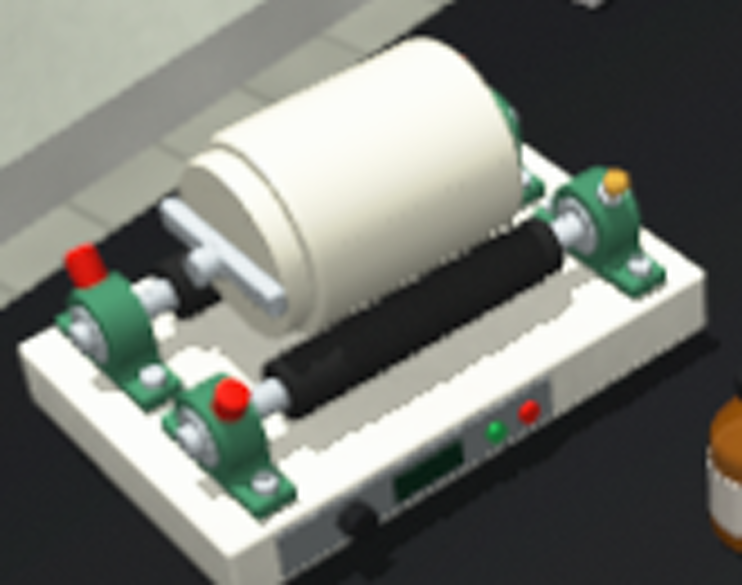

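The crops show a silver gun hung in the blue rest, its rear cap at top ≈(395.6,229) and side ≈(364,154). It's the smaller of the two steel guns. The bare brass nipple is at top ≈(303,179) and side ≈(261.5,190). Next I'll measure.

```bash
cat > h.py <<'E'
import numpy as np,cv2
from scipy.optimize import least_squares
from scipy.spatial.transform import Rotation as Ro
from rig import bot,viewer
CI={n:viewer.camera_info(n) for n in("side","top")}
def proj(n,X):
    c=CI[n];p=np.atleast_2d(X)@c["R"].T+c["t"];s=p[:,:2]/p[:,2:]
    s=s*(1+c["k1"]*(s**2).sum(1,keepdims=True))
    return s*[c["fx"],c["fy"]]+[c["cx"],c["cy"]]
def tri(ps,pt):
    f=lambda X:np.r_[proj("side",X)[0]-ps,proj("top",X)[0]-pt]
    r=least_squares(f,[0.5,0,0.1]);return r.x,r.fun
def onz(n,p,z):
    f=lambda X:proj(n,[X[0],X[1],z])[0]-p
    return least_squares(f,[0.5,0]).x
def blob(img,lo,hi,roi):
    x0,y0,x1,y1=roi
    hsv=cv2.cvtColor(img,cv2.COLOR_BGR2HSV)[y0:y1,x0:x1]
    m=cv2.inRange(hsv,np.array(lo),np.array(hi))
    ys,xs=np.nonzero(m);return np.array([xs.mean()+x0,ys.mean()+y0]),len(xs),(xs.min()+x0,xs.max()+x0,ys.min()+y0,ys.max()+y0)
E
python3 - <<'E'
from h import *
np.set_printoptions(precision=4,suppress=True)
s=cv2.imread("pics/side0.png");t=cv2.imread("pics/top0.png")
# nipple brass
a=blob(s,(8,90,100),(30,255,255),(250,175,275,205)); b=blob(t,(8,90,90),(30,255,255),(292,165,315,190))
print(a,b); print("nip",tri(a[0],b[0]))
# gun top white cap
a=blob(s,(0,0,200),(180,60,255),(352,145,375,162)); b=blob(t,(0,0,200),(180,60,255),(385,218,405,240))
print(a,b); print("gun",tri(a[0],b[0]), onz("top",b[0],.162),onz("side",a[0],.162))
# mill corners (top edge z .055)
sub=lambda p,f,o:(np.array(p)+.5)/f-.5+o
T=[sub(p,6,[200,100]) for p in [(108,43),(747,150),(677,572),(35,465)]]
S=[sub(p,4.5,[125,150]) for p in [(706,275),(232,555),(20,350)]]
loc=np.array([[120,180,55],[120,-180,55],[-120,-180,55],[-120,180,55]])/1e3
def P(v,L): return np.c_[L@np.array([[np.cos(v[2]),-np.sin(v[2]),0],[np.sin(v[2]),np.cos(v[2]),0],[0,0,1]]).T]+[v[0],v[1],0]
f=lambda v:np.r_[(proj("top",P(v,loc))-T).ravel()]
g=lambda v:np.r_[(proj("side",P(v,loc[[2,3,0]]))-S).ravel()]
for q in(f,g,lambda v:np.r_[f(v),g(v)]):
    r=least_squares(q,[.75,0,0]); print("mill",r.x,r.fun, P(r.x,np.array([[-.086,-.14,.131]])))
# rack hole, from blue top corners
T=[sub(p,5,[320,180]) for p in [(408,146),(460,292),(297,348),(240,200)]]
print([onz("top",p,.095) for p in T])
E
```

```text
(array([261.4138, 189.8966]), 29, (np.int64(259), np.int64(264), np.int64(187), np.int64(193))) (array([302.75, 179.15]), 20, (np.int64(301), np.int64(305), np.int64(177), np.int64(181)))
nip (array([ 0.6012, -0.0513,  0.1266]), array([-0.0242, -0.001 ,  0.0171,  0.0215]))
(array([363.8   , 153.7143]), 35, (np.int64(360), np.int64(368), np.int64(152), np.int64(156))) (array([395.1803, 228.623 ]), 61, (np.int64(391), np.int64(399), np.int64(225), np.int64(232)))
gun (array([ 0.4401, -0.3252,  0.1602]), array([-0.2044,  0.0126,  0.1168,  0.177 ])) [ 0.4406 -0.3244] [ 0.4384 -0.3232]
mill [ 0.7077  0.0699 -0.1896] [ 0.162  -0.0216  0.1466 -0.4475 -0.0583  0.3025 -0.2507  0.1594] [[ 0.5969 -0.0514  0.131 ]]
mill [ 0.7053  0.0716 -0.1863] [ 0.7613 -0.5864 -0.0496  0.74   -0.7052 -0.5998] [[ 0.5949 -0.0501  0.131 ]]
mill [ 0.7068  0.0704 -0.1877] [-0.0835  0.3309 -0.0645 -0.2909 -0.1358  0.4831 -0.3653  0.5386  0.609
 -0.9299 -0.2406  0.183  -0.7198 -1.1112] [[ 0.5962 -0.0511  0.131 ]]
[array([ 0.5029, -0.3626]), array([ 0.4097, -0.3919]), array([ 0.3764, -0.2882]), array([ 0.4709, -0.2553])]
```

```bash
python3 - <<'E'
from h import *
np.set_printoptions(precision=3,suppress=True)
s4=lambda p:(np.array(p)+.5)/4-.5+[310,100]
t5=lambda p:(np.array(p)+.5)/5-.5+[320,180]
print("big",tri(s4((264,56)),t5((649,157))))
print("green",tri(s4((163,315)),t5((125,335))))
print("purple",tri(s4((389,274)),t5((426,452))))
print("beaker", onz("side",s4((46,292)),0))
print("amber", onz("top",[279,234],.12))
o=bot.get_obs();R=Ro.from_rotvec(o["eef_rot"]);print(R.as_matrix())
goal=np.array([.4403,-.3245,.107]);d=goal-o["eef_pos"];print(d,R.inv().apply(d)*1e3)
E
```

```text
big (array([ 0.488, -0.47 ,  0.208]), array([-0.229,  0.018,  0.116,  0.182]))
green (array([ 0.391, -0.167,  0.188]), array([ 0.051, -0.002, -0.032, -0.048]))
purple (array([ 0.314, -0.353,  0.146]), array([-0.107,  0.011,  0.059,  0.097]))
beaker [ 0.605 -0.362]
amber [0.431 0.027]
[[ 0.975  0.224 -0.   ]
 [ 0.224 -0.975  0.001]
 [-0.    -0.001 -1.   ]]
[ 0.3    0.284 -0.124] [ 356.507 -209.68   123.838]
```

drive_tool([
  {"claw":-1,"travel":[45,-26,-4],"twist":[0,0,0]},
  {"claw":-1,"travel":[45,-26,-4],"twist":[0,0,0]},
  {"claw":-1,"travel":[45,-26,-2],"twist":[0,0,0]},
  {"claw":-1,"travel":[45,-26,0],"twist":[0,0,0]},
  {"claw":-1,"travel":[45,-26,0],"twist":[0,0,0]},
], squeeze=80)

```text
time: 0.72
eef_pos: [0.3311, -0.4306, 0.2411]
eef_rot: [-3.121, -0.354, 0.0]
contact_force: [1.4, -0.9, 0.0]
gripper_width: 0.0857
```

drive_tool([
  {"claw":-1,"travel":[40,-24,0],"twist":[0,0,0]},
  {"claw":-1,"travel":[40,-24,0],"twist":[0,0,0]},
  {"claw":-1,"travel":[40,-24,0],"twist":[0,0,0]},
  {"claw":-1,"travel":[0,0,0],"twist":[0,0,0]},
])

```text
time: 1.23
eef_pos: [0.4336, -0.3314, 0.2411]
eef_rot: [-3.119, -0.364, -0.001]
contact_force: [-0.0, -0.4, -0.0]
gripper_width: 0.0853
```

```bash
python3 - <<'E'
from h import *
np.set_printoptions(precision=4,suppress=True)
o=bot.get_obs();R=Ro.from_rotvec(o["eef_rot"]);print(o["eef_pos"],o["joint_positions"])
for n in("side","top"): cv2.imwrite(f"pics/{n}1.png",viewer.snapshot(n))
goal=np.array([.4403,-.3245,.107]);d=goal-o["eef_pos"];print(d,R.inv().apply(d)*1e3)
E
```

```text
[ 0.4336 -0.3314  0.2411] [ 0.873   0.1732 -0.3404  1.6437  0.0577  1.3351 -0.8145]
[ 0.0067  0.0069 -0.1341] [  7.9539  -4.9956 134.0762]
```

drive_tool([
  {"claw":-1,"travel":[8,-5,20],"twist":[0,0,0]},
  {"claw":-1,"travel":[0,0,40],"twist":[0,0,0]},
  {"claw":-1,"travel":[0,0,40],"twist":[0,0,0]},
  {"claw":-1,"travel":[0,0,33],"twist":[0,0,0]},
  {"claw":-1,"travel":[0,0,0],"twist":[0,0,0]},
])

```text
time: 1.95
eef_pos: [0.4352, -0.3286, 0.1061]
eef_rot: [-3.119, -0.351, 0.006]
contact_force: [-0.4, 0.1, 1.2]
gripper_width: 0.0854
```

```bash
python3 - <<'E'
from h import *
for n,(x0,y0,x1,y1) in(("side",(300,80,440,230)),("top",(320,160,470,290))):
    cv2.imwrite(f"pics/{n}2.png",cv2.resize(viewer.snapshot(n)[y0:y1,x0:x1],None,fx=4,fy=4,interpolation=cv2.INTER_CUBIC))
print(bot.get_obs()["eef_pos"])
E
```

```text
[ 0.43743965 -0.32937029  0.10933408]
```

View pics/side2.png

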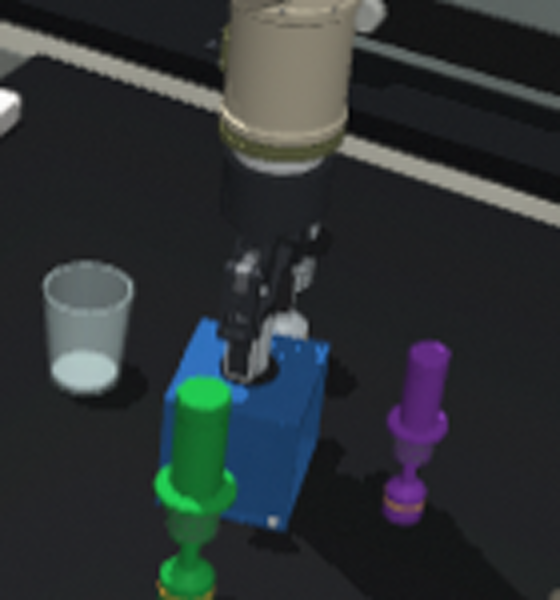

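View pics/top2.png

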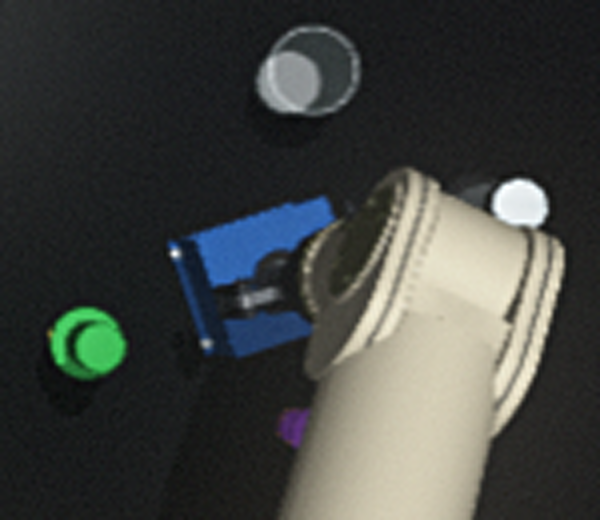

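drive_tool([
  {"claw":-1,"travel":[0,0,0],"twist":[0,0,0]},
])

```text
time: 2.17
eef_pos: [0.4383, -0.3293, 0.1101]
eef_rot: [3.12, 0.353, 0.003]
contact_force: [1.3, 0.3, -0.3]
gripper_width: 0.0856
```

```bash
python3 - <<'E'
from h import *
np.set_printoptions(precision=4,suppress=True)
o=bot.get_obs();R=Ro.from_rotvec(o["eef_rot"]);print(o["eef_pos"],o["contact_force"],R.as_matrix()[:,2])
goal=np.array([.4403,-.3245,.107]);d=goal-o["eef_pos"];print(R.inv().apply(d)*1e3)
E
```

```text
[ 0.4383 -0.3293  0.1101] [ 1.2956  0.33   -0.2867] [ 0.0021 -0.0018 -1.    ]
[ 3.0564 -4.2726  3.0877]
```

drive_tool([
  {"claw":-1,"travel":[3,-4,2],"twist":[0,0,0]},
  {"claw":-1,"travel":[0,0,0],"twist":[0,0,0]},
  {"claw":1,"travel":[0,0,0],"twist":[0,0,0]},
  {"claw":1,"travel":[0,0,0],"twist":[0,0,0]},
  {"claw":1,"travel":[0,0,0],"twist":[0,0,0]},
], squeeze=60)

```text
time: 2.8
eef_pos: [0.4396, -0.3239, 0.1063]
eef_rot: [3.122, 0.354, -0.0]
contact_force: [1.2, 0.1, 0.7]
gripper_width: 0.0323
```

drive_tool([
  {"claw":1,"travel":[0,0,0],"twist":[0,0,0]},
  {"claw":1,"travel":[0,0,0],"twist":[0,0,0]},
], squeeze=100)

```text
time: 3.05
eef_pos: [0.4398, -0.3241, 0.1067]
eef_rot: [3.121, 0.354, 0.0]
contact_force: [-0.1, -0.7, 4.3]
gripper_width: 0.0261
```

drive_tool([
  {"claw":1,"travel":[0,0,-15],"twist":[0,0,0]},
  {"claw":1,"travel":[0,0,-30],"twist":[0,0,0]},
  {"claw":1,"travel":[0,0,-40],"twist":[0,0,0]},
  {"claw":1,"travel":[0,0,-40],"twist":[0,0,0]},
  {"claw":1,"travel":[0,0,-40],"twist":[0,0,0]},
])

```text
time: 3.68
eef_pos: [0.4392, -0.3233, 0.2727]
eef_rot: [-3.121, -0.354, 0.001]
contact_force: [0.3, 0.5, -5.3]
gripper_width: 0.0262
```

drive_tool([
  {"claw":1,"travel":[0,0,-15],"twist":[0,0,0]},
  {"claw":1,"travel":[0,0,0],"twist":[0,0,0]},
])

```text
time: 3.92
eef_pos: [0.4397, -0.3238, 0.2863]
eef_rot: [3.121, 0.354, 0.0]
contact_force: [-0.1, 0.7, -5.7]
gripper_width: 0.026
```

```bash
python3 - <<'E'
from h import *
for n,(x0,y0,x1,y1) in(("side",(300,50,440,200)),("top",(320,160,470,290))):
    cv2.imwrite(f"pics/{n}3.png",cv2.resize(viewer.snapshot(n)[y0:y1,x0:x1],None,fx=4,fy=4,interpolation=cv2.INTER_CUBIC))
o=bot.get_obs();print(o["eef_pos"],o["joint_positions"],o["gripper_width"])
E
```

```text
[ 0.43900116 -0.32340555  0.2843926 ] [ 0.86002719  0.1549866  -0.34597701  1.57394119  0.05263734  1.42474197
 -0.83486206] 0.026202999743261762
```

View pics/side3.png

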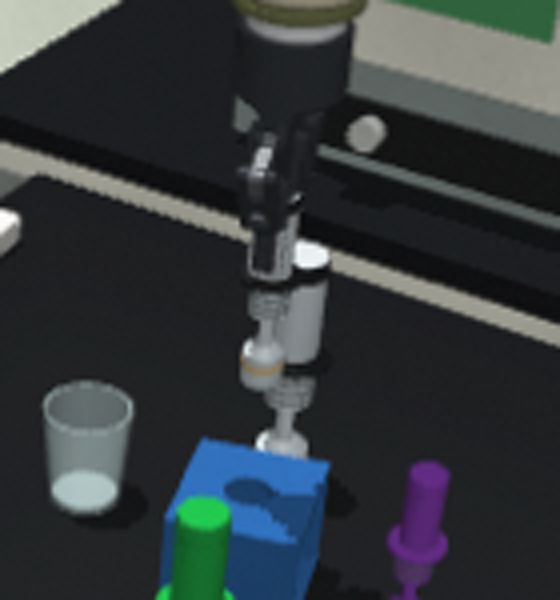

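The gun is lifted clear: the coupler in the crop, at about (262,365), hangs well above the rest, and the wrist reads about 5.5 N. Next is the transfer to a standoff on the nipple's axis.

```bash
cat >> h.py <<'E'
YAW=-0.188
def goalR(yaw=YAW,tilt=np.pi/6):
    a=Ro.from_euler('z',yaw).apply([-np.sin(tilt),0,np.cos(tilt)]); z=-a
    y=Ro.from_euler('z',yaw).apply([0,-1,0]); return Ro.from_matrix(np.c_[np.cross(y,z),y,z]),a
def plan(pos,R,gp,gR,n):
    rv=(R.inv()*gR).as_rotvec()/n
    d=(gp-pos)/n; out=[];Rc=R
    for i in range(n):
        out.append((np.round(Rc.inv().apply(d)*1e3,1),np.round(rv,4)));Rc=Rc*Ro.from_rotvec(rv)
    return out
E
python3 - <<'E'
from h import *
np.set_printoptions(precision=4,suppress=True)
o=bot.get_obs();R=Ro.from_rotvec(o["eef_rot"])
gR,a=goalR();T=np.array([.598,-.051,.131])
gp=T+(.0927+.05)*a;print(gp,gR.as_rotvec())
for r in plan(o["eef_pos"],R,gp,gR,10):print(*r)
E
```

```text
[ 0.5279 -0.0377  0.2546] [ 2.9753 -0.2805  0.7972]
[ 15.1 -25.9   3. ] [-0.011   0.0518  0.0404]
[ 13.8 -26.5   3.5] [-0.011   0.0518  0.0404]
[ 12.6 -27.    3.9] [-0.011   0.0518  0.0404]
[ 11.3 -27.6   4.2] [-0.011   0.0518  0.0404]
[  9.9 -28.    4.4] [-0.011   0.0518  0.0404]
[  8.5 -28.5   4.6] [-0.011   0.0518  0.0404]
[  7.1 -28.8   4.7] [-0.011   0.0518  0.0404]
[  5.7 -29.1   4.7] [-0.011   0.0518  0.0404]
[  4.3 -29.4   4.6] [-0.011   0.0518  0.0404]
[  2.9 -29.6   4.5] [-0.011   0.0518  0.0404]
```

drive_tool([
  {"claw":1,"travel":[15,-26,3],"twist":[-0.011,0.052,0.04]},
  {"claw":1,"travel":[14,-26.5,3.5],"twist":[-0.011,0.052,0.04]},
  {"claw":1,"travel":[12.5,-27,4],"twist":[-0.011,0.052,0.04]},
  {"claw":1,"travel":[11,-27.5,4],"twist":[-0.011,0.052,0.04]},
  {"claw":1,"travel":[10,-28,4.5],"twist":[-0.011,0.052,0.04]},
])

```text
time: 4.65
eef_pos: [0.4831, -0.1798, 0.269]
eef_rot: [3.091, 0.036, 0.409]
contact_force: [0.5, 0.3, -5.2]
gripper_width: 0.0262
```

drive_tool([
  {"claw":1,"travel":[8.5,-28.5,4.5],"twist":[-0.011,0.052,0.04]},
  {"claw":1,"travel":[7,-29,4.5],"twist":[-0.011,0.052,0.04]},
  {"claw":1,"travel":[5.5,-29,4.5],"twist":[-0.011,0.052,0.04]},
  {"claw":1,"travel":[4.5,-29.5,4.5],"twist":[-0.011,0.052,0.04]},
  {"claw":1,"travel":[3,-29.5,4.5],"twist":[-0.011,0.052,0.04]},
])

```text
time: 5.28
eef_pos: [0.5265, -0.037, 0.2543]
eef_rot: [2.974, -0.276, 0.8]
contact_force: [1.1, -0.2, -5.5]
gripper_width: 0.0261
```

drive_tool([
  {"claw":1,"travel":[0,0,0],"twist":[0,0,0]},
  {"claw":1,"travel":[0,0,0],"twist":[0,0,0]},
])

```text
time: 5.52
eef_pos: [0.5268, -0.0386, 0.2553]
eef_rot: [2.974, -0.274, 0.799]
contact_force: [-0.1, -1.0, -5.1]
gripper_width: 0.0263
```

```bash
python3 - <<'E'
from h import *
np.set_printoptions(precision=4,suppress=True)
S=viewer.snapshot("side");Tt=viewer.snapshot("top")
cv2.imwrite("pics/side4f.png",S);cv2.imwrite("pics/top4f.png",Tt)
cv2.imwrite("pics/side4.png",cv2.resize(S[90:230,190:320],None,fx=4,fy=4,interpolation=cv2.INTER_CUBIC))
cv2.imwrite("pics/top4.png",cv2.resize(Tt[130:260,240:370],None,fx=4,fy=4,interpolation=cv2.INTER_CUBIC))
o=bot.get_obs();R=Ro.from_rotvec(o["eef_rot"]);gR,a=goalR()
print(o["eef_pos"],o["joint_positions"],o["gripper_width"],(R.inv()*gR).as_rotvec())
print(proj("side",o["eef_pos"]+R.apply([0,0,.0927])),proj("top",o["eef_pos"]+R.apply([0,0,.0927])))
E
```

```text
[ 0.5272 -0.0389  0.256 ] [ 0.7286 -0.2816 -0.6959  2.0853 -0.1273  0.7558 -1.6817] 0.02578374062111626 [ 0.0001 -0.0026  0.0029]
[[268.0427 179.8775]] [[302.3534 186.5473]]
```

View pics/side4.png

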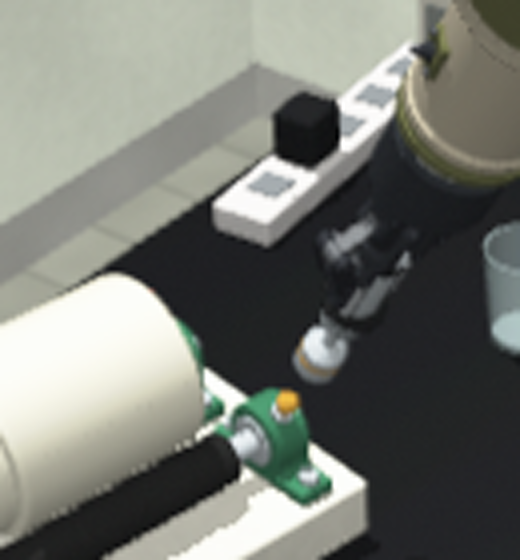

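View pics/top4.png

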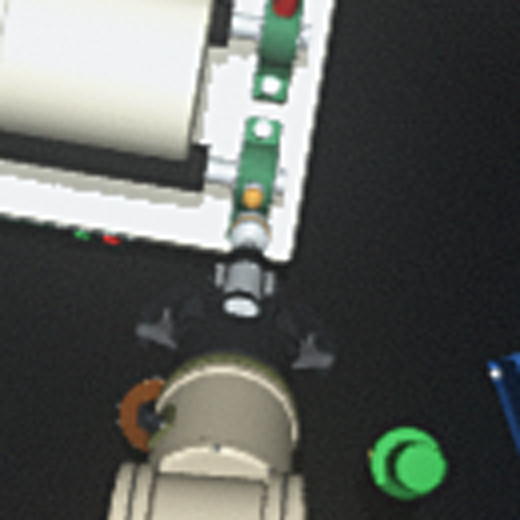

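```bash
cat >> h.py <<'E'
def ring(c,Rm,r,n=48):
    th=np.linspace(0,2*np.pi,n);return c+r*(np.cos(th)[:,None]*Rm[:,0]+np.sin(th)[:,None]*Rm[:,1])
def overlay(img,n,roi,f,rings,fn,both=True):
    x0,y0,x1,y1=roi;v=cv2.resize(img[y0:y1,x0:x1],None,fx=f,fy=f,interpolation=cv2.INTER_CUBIC);w=v.copy()
    for pts,col in rings:
        p=((proj(n,pts)-[x0,y0]+.5)*f-.5);cv2.polylines(w,[np.round(p*16).astype(np.int32)],False,col,1,cv2.LINE_AA,4)
    cv2.imwrite(fn,np.hstack([v,w]))
E
cat > ov.py <<'E'
from h import *
import sys
def run(S,Tt,o,T,tag,mz=.0927,off=(0,0),rs=(235,165,285,210),rt=(280,165,325,215)):
    R=Ro.from_rotvec(o["eef_rot"]);p=o["eef_pos"];M=R.as_matrix();gR,a=goalR();G=gR.as_matrix()
    q=lambda z:p+R.apply([off[0],off[1],z])
    rg=[(ring(q(mz),M,.015),(0,0,255)),(ring(q(mz-.03),M,.015),(0,0,255)),(ring(T-.004*a,G,.008),(255,0,255)),(ring(T-.008*a,G,.008),(255,0,255)),(np.array([T,T+.05*a]),(0,255,0)),(np.array([q(mz),q(-.0)]),(255,255,0))]
    overlay(S,"side",rs,8,rg,f"pics/os{tag}.png");overlay(Tt,"top",rt,8,rg,f"pics/ot{tag}.png")
E
python3 - <<'E'
from ov import *
run(cv2.imread("pics/side4f.png"),cv2.imread("pics/top4f.png"),bot.get_obs(),np.array([.598,-.051,.131]),"4")
E
```

```text
(no output)
```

View pics/os4.png

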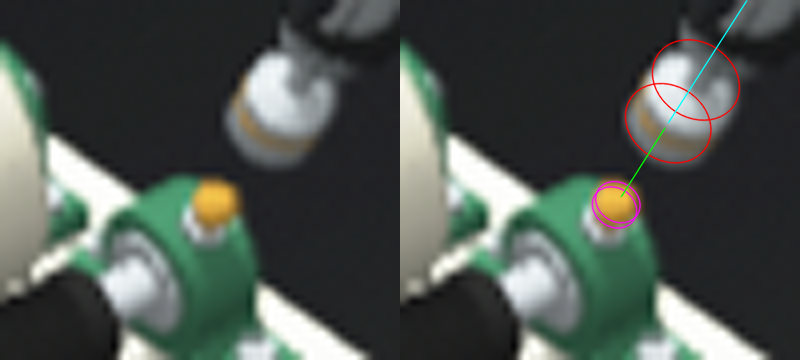

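View pics/ot4.png

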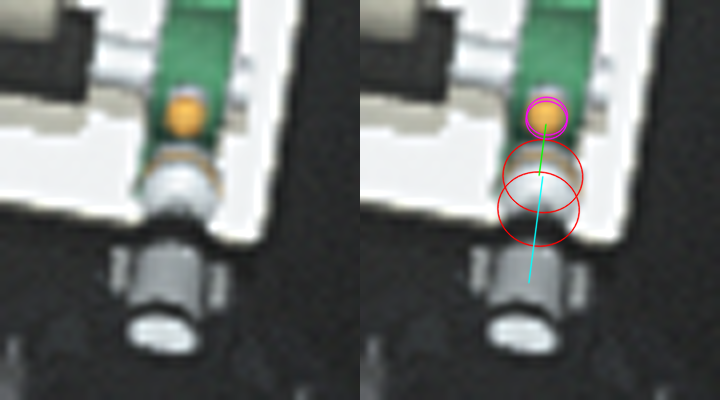

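```bash
sed -i 's/    overlay(S/    rg+=[(ring(q(mz-.148),M,.014),(0,255,255)),(ring(q(mz-.084),M,.022),(0,165,255))]\n    overlay(S/' ov.py
python3 - <<'E'
from ov import *
np.set_printoptions(precision=1,suppress=True)
o=bot.get_obs();R=Ro.from_rotvec(o["eef_rot"]);J=lambda n,v:(proj(n,o["eef_pos"]+R.apply([0,0,.09])+R.apply(v))-proj(n,o["eef_pos"]+R.apply([0,0,.09])))[0]
for n in("side","top"):print(n,[J(n,np.eye(3)[i]*.01)*8 for i in range(3)])
a=(cv2.imread("pics/side4f.png"),cv2.imread("pics/top4f.png"),o,np.array([.598,-.051,.131]))
run(*a,"5",rs=(240,135,290,205),rt=(280,165,325,215))
run(*a,"6",off=(-.002,0),mz=.0937,rs=(240,135,290,205),rt=(280,165,325,215))
E
```

```text
side [array([-17.5, -23.3]), array([ 22.5, -12.4]), array([-9. , 14.1])]
top [array([  4.2, -24.1]), array([26.3,  4.3]), array([  1.4, -10.7])]
```

View pics/os5.png

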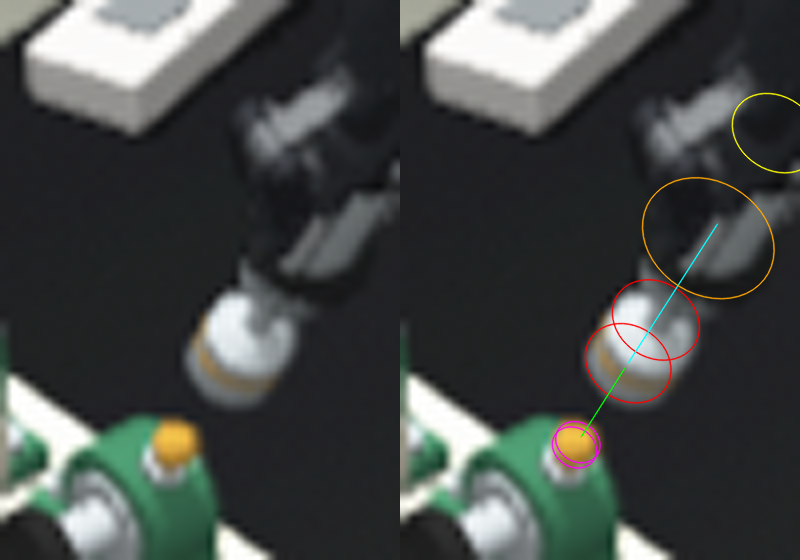

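View pics/ot5.png

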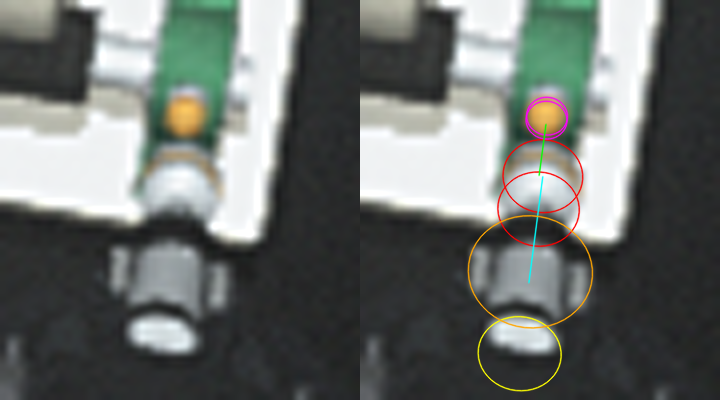

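View pics/os6.png

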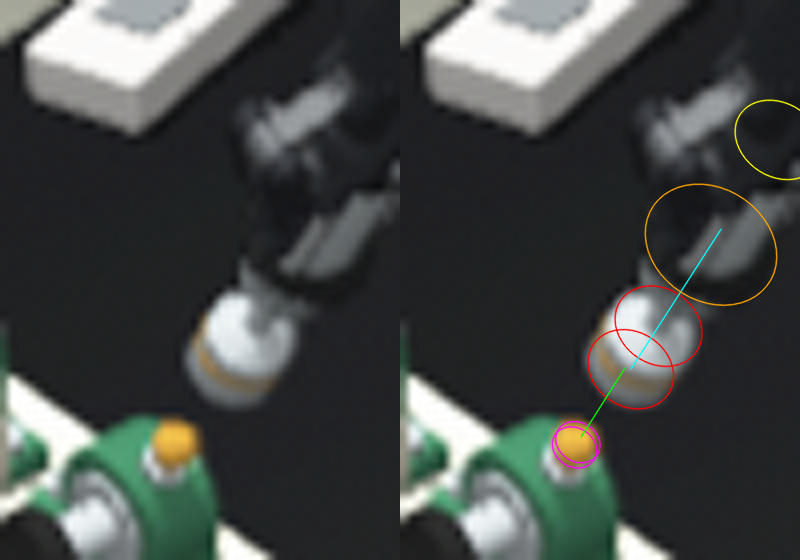

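View pics/ot6.png

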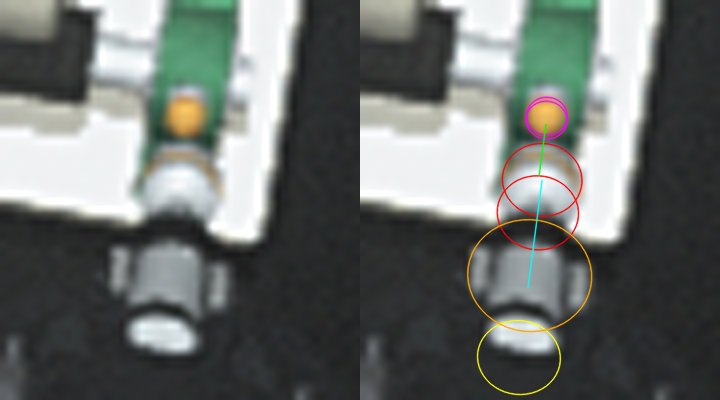

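```bash
cat > go.py <<'E'
from h import *
np.set_printoptions(precision=4,suppress=True)
def go(T,gap,n,off=(-.001,0),mz=.0932):
    o=bot.get_obs();R=Ro.from_rotvec(o["eef_rot"]);gR,a=goalR()
    gp=T+gap*a-gR.apply([off[0],off[1],mz])
    print("pos",o["eef_pos"],"F tool",R.inv().apply(o["contact_force"]),"goal",gp)
    d=R.inv().apply(gp-o["eef_pos"])*1e3;print("d",d,"rot",(R.inv()*gR).as_rotvec())
E
python3 -c "
from go import *
go(np.array([.598,-.051,.131]),.008,1)"
```

```text
pos [ 0.5272 -0.0389  0.256 ] F tool [-1.4835  0.1144  5.3349] goal [ 0.5491 -0.0417  0.2191]
d [ 0.5581 -1.3775 42.9117] rot [ 0.0001 -0.0026  0.0029]
```

drive_tool([
  {"claw":1,"travel":[0.5,-1.5,13],"twist":[0,-0.002,0.003]},
  {"claw":1,"travel":[0,0,15],"twist":[0,0,0]},
  {"claw":1,"travel":[0,0,14],"twist":[0,0,0]},
  {"claw":1,"travel":[0,0,0],"twist":[0,0,0]},
])

```text
time: 6.12
eef_pos: [0.5487, -0.0406, 0.2185]
eef_rot: [2.977, -0.28, 0.796]
contact_force: [0.5, -1.3, -4.6]
gripper_width: 0.0259
```

```bash
python3 - <<'E'
from ov import *
from go import go
T=np.array([.598,-.051,.131])
o=bot.get_obs()
S=viewer.snapshot("side");Tt=viewer.snapshot("top");cv2.imwrite("pics/s7f.png",S);cv2.imwrite("pics/t7f.png",Tt)
run(S,Tt,o,T,"7",off=(-.001,0),mz=.0932,rs=(240,155,290,215))
go(T,0.008,1); o2=bot.get_obs();print(o["eef_pos"],o2["eef_pos"])
E
```

```text
pos [ 0.5491 -0.0405  0.2202] F tool [-2.051   0.4177  3.843 ] goal [ 0.5491 -0.0417  0.2191]
d [-0.3215  1.1327  1.0604] rot [-0.0006 -0.0014  0.0007]
[ 0.5487 -0.0406  0.2185] [ 0.5491 -0.0405  0.2202]
```

View pics/os7.png

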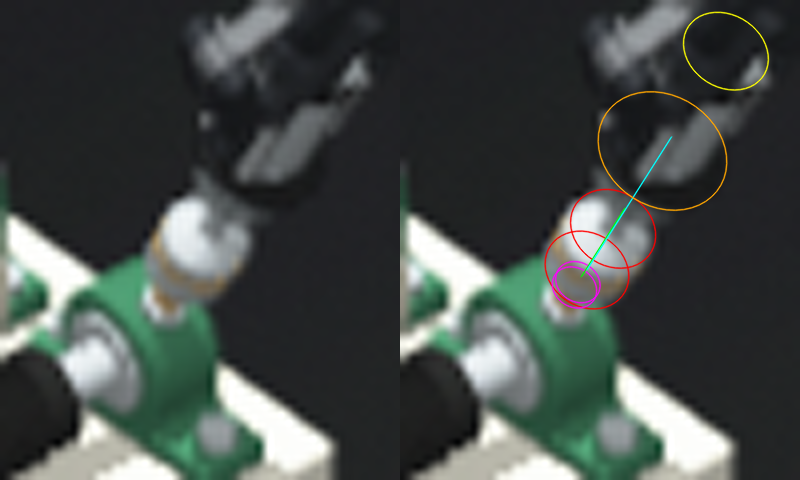

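View pics/ot7.png

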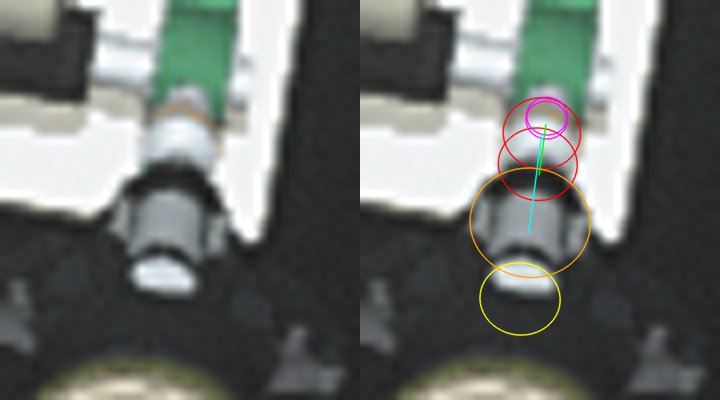

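drive_tool([
  {"claw":1,"travel":[0,0.6,3],"twist":[0,-0.001,0]},
  {"claw":1,"travel":[0,0,3],"twist":[0,0,0]},
  {"claw":1,"travel":[0,0,3],"twist":[0,0,0]},
  {"claw":1,"travel":[0,0,2],"twist":[0,0,0]},
  {"claw":1,"travel":[0,0,0],"twist":[0,0,0]},
], squeeze=120)

```text
time: 6.85
eef_pos: [0.5544, -0.0421, 0.211]
eef_rot: [2.975, -0.279, 0.799]
contact_force: [-0.9, 0.5, -5.4]
gripper_width: 0.026
```

```bash
python3 - <<'E'
from ov import *
from go import go
T=np.array([.598,-.051,.131])
o=bot.get_obs()
S=viewer.snapshot("side");Tt=viewer.snapshot("top")
run(S,Tt,o,T,"8",off=(-.0005,0.0005),mz=.0932,rs=(240,155,290,215))
go(T,-.019,1)
E
```

```text
pos [ 0.5545 -0.0421  0.2112] F tool [-2.4053  0.4904  4.0253] goal [ 0.5624 -0.0442  0.1958]
d [-0.6218  0.6442 17.4326] rot [-0.0002 -0.0013  0.0011]
```

View pics/os8.png

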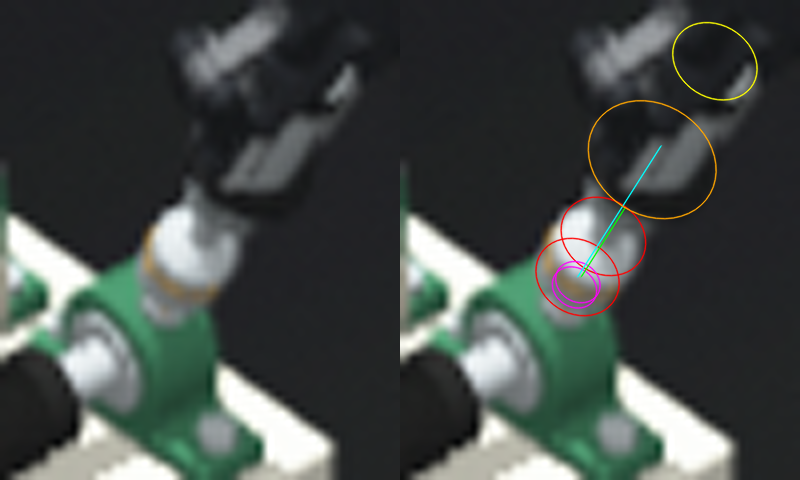

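View pics/ot8.png

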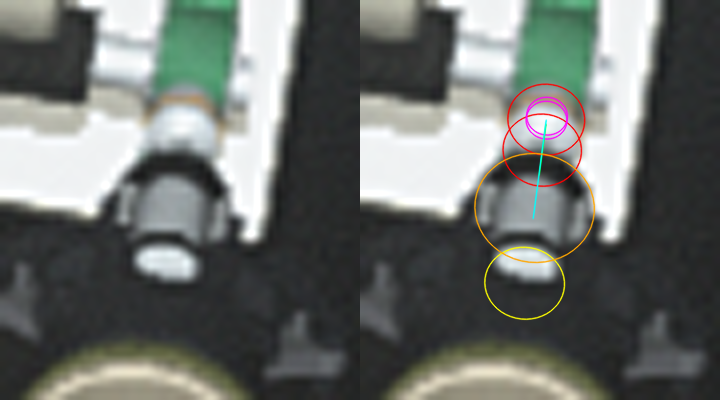

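drive_tool([
  {"claw":1,"travel":[-0.3,0.3,3],"twist":[0,0,0]},
  {"claw":1,"travel":[0,0,3],"twist":[0,0,0]},
  {"claw":1,"travel":[0,0,0],"twist":[0,0,0]},
])

```text
time: 7.32
eef_pos: [0.5569, -0.0429, 0.2053]
eef_rot: [2.975, -0.279, 0.798]
contact_force: [-2.4, 0.6, -3.6]
gripper_width: 0.0257
```

```bash
python3 -c "
from go import *
go(np.array([.598,-.051,.131]),-.019,1)"
```

```text
pos [ 0.5569 -0.0429  0.2053] F tool [-3.9081 -0.124   1.8983] goal [ 0.5624 -0.0442  0.1958]
d [ 0.1291  0.2751 11.1343] rot [-0.0002 -0.0004  0.0011]
```

drive_tool([
  {"claw":1,"travel":[-0.8,0,2],"twist":[0,0,0]},
  {"claw":1,"travel":[0,0,2],"twist":[0,0,0]},
  {"claw":1,"travel":[0,0,0],"twist":[0,0,0]},
])

```text
time: 7.7
eef_pos: [0.5584, -0.0432, 0.2016]
eef_rot: [2.975, -0.279, 0.799]
contact_force: [-0.1, -0.4, -6.0]
gripper_width: 0.0258
```

```bash
python3 -c "
from go import *
go(np.array([.598,-.051,.131]),-.019,1)"
```

```text
pos [ 0.5584 -0.0432  0.2016] F tool [-2.9959  0.3804  5.1894] goal [ 0.5624 -0.0442  0.1958]
d [0.6447 0.25   7.1731] rot [-0.0003 -0.0012  0.001 ]
```

drive_tool([
  {"claw":1,"travel":[0,0,2],"twist":[0,0,0]},
  {"claw":1,"travel":[0,0,2],"twist":[0,0,0]},
  {"claw":1,"travel":[0,0,0],"twist":[0,0,0]},
])

```text
time: 8.07
eef_pos: [0.56, -0.0436, 0.1976]
eef_rot: [2.975, -0.279, 0.798]
contact_force: [4.4, -0.4, -12.6]
gripper_width: 0.0256
```

```bash
python3 -c "
from go import *
go(np.array([.598,-.051,.131]),-.019,1)"
```

```text
pos [ 0.56   -0.0436  0.1976] F tool [-2.4684 -0.4142 13.0814] goal [ 0.5624 -0.0442  0.1958]
d [1.1794 0.1835 2.8629] rot [-0.0004 -0.0002  0.0009]
```

drive_tool([
  {"claw":1,"travel":[0,0,2],"twist":[0,0,0]},
  {"claw":1,"travel":[0,0,1],"twist":[0,0,0]},
  {"claw":1,"travel":[0,0,0],"twist":[0,0,0]},
])

```text
time: 8.45
eef_pos: [0.562, -0.0438, 0.196]
eef_rot: [2.975, -0.279, 0.8]
contact_force: [-0.5, 0.1, -6.5]
gripper_width: 0.0257
```

```bash
python3 -c "
from go import *
go(np.array([.598,-.051,.131]),-.019,1)"
```

```text
pos [ 0.562  -0.0438  0.196 ] F tool [-3.699  -0.0325  5.3278] goal [ 0.5624 -0.0442  0.1958]
d [0.3251 0.3669 0.483 ] rot [-0.0002 -0.0016  0.0012]
```

drive_tool([
  {"claw":1,"travel":[0,0,1],"twist":[0,0,0]},
  {"claw":1,"travel":[0,0,1],"twist":[0,0,0]},
  {"claw":1,"travel":[0,0,0],"twist":[0,0,0]},
])

```text
time: 8.82
eef_pos: [0.5631, -0.0439, 0.1948]
eef_rot: [2.974, -0.278, 0.8]
contact_force: [-6.8, 0.9, 3.2]
gripper_width: 0.0254
```

```bash
python3 -c "
from ov import *
from go import go
T=np.array([.598,-.051,.131])
go(T,-.019,1)
run(viewer.snapshot('side'),viewer.snapshot('top'),bot.get_obs(),T,'9',off=(-.0005,0.0005),mz=.0932,rs=(240,155,290,215))
"
```

```text
pos [ 0.5631 -0.0439  0.1948] F tool [-4.2915  0.3331 -6.2385] goal [ 0.5624 -0.0442  0.1958]
d [-0.0406  0.4607 -1.1134] rot [ 0.0001 -0.0021  0.0014]
```

View pics/os9.png

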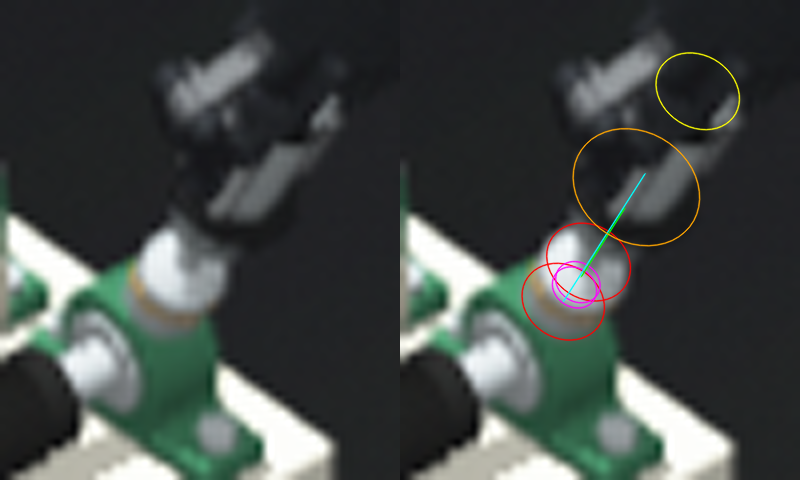

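View pics/ot9.png

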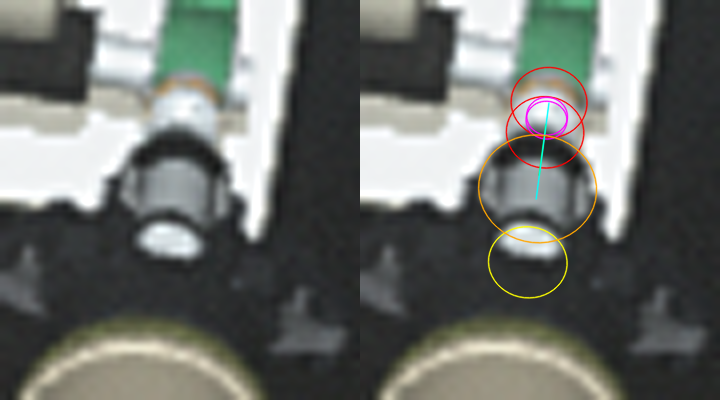

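The force trace fits a snap-on. The jaws met the head about 8 mm in, then there was a pull-in of about +9 N, then about 10 N of spring reaction at the expected 19 mm depth. In the pictures the coupler covers the brass head. Next I'll push the stroke, checking the spring slope as I go.

drive_tool([
  {"claw":1,"travel":[0,0,2],"twist":[0,0,0]},
  {"claw":1,"travel":[0,0,2],"twist":[0,0,0]},
  {"claw":1,"travel":[0,0,2],"twist":[0,0,0]},
  {"claw":1,"travel":[0,0,0],"twist":[0,0,0]},
])

```text
time: 9.43
eef_pos: [0.5661, -0.0444, 0.1897]
eef_rot: [2.974, -0.278, 0.8]
contact_force: [-9.3, 1.7, 5.2]
gripper_width: 0.026
```

```bash
python3 -c "
from go import *
go(np.array([.598,-.051,.131]),-.019,1)"
```

```text
pos [ 0.5661 -0.0444  0.1897] F tool [-5.5817  0.0514 -9.3005] goal [ 0.5624 -0.0442  0.1958]
d [-0.0899  0.4923 -7.0688] rot [ 0.0002 -0.0021  0.0015]
```

drive_tool([
  {"claw":1,"travel":[-0.3,0,2],"twist":[0,0,0]},
  {"claw":1,"travel":[-0.3,0,2],"twist":[0,0,0]},
  {"claw":1,"travel":[0,0,2],"twist":[0,0,0]},
  {"claw":1,"travel":[0,0,0],"twist":[0,0,0]},
])

```text
time: 9.93
eef_pos: [0.5688, -0.0449, 0.1846]
eef_rot: [2.974, -0.278, 0.801]
contact_force: [-10.1, 0.6, 7.7]
gripper_width: 0.0254
```

```bash
python3 -c "
from go import *
go(np.array([.598,-.051,.131]),-.019,1)"
```

```text
pos [ 0.5688 -0.0449  0.1846] F tool [ -4.825    1.2549 -11.7447] goal [ 0.5624 -0.0442  0.1958]
d [  0.0596   0.4988 -12.8516] rot [ 0.0003 -0.0029  0.0015]
```

drive_tool([
  {"claw":1,"travel":[-0.2,0,2],"twist":[0,0.001,0]},
  {"claw":1,"travel":[0,0,1.5],"twist":[0,0,0]},
  {"claw":1,"travel":[0,0,0],"twist":[0,0,0]},
])

```text
time: 10.3
eef_pos: [0.5707, -0.0451, 0.1836]
eef_rot: [2.971, -0.277, 0.804]
contact_force: [-37.7, 5.1, 41.0]
gripper_width: 0.0257
```

```bash
python3 -c "
from go import *
go(np.array([.598,-.051,.131]),-.019,1)"
```

```text
pos [ 0.5707 -0.0451  0.1836] F tool [-12.0933   2.1126 -54.5883] goal [ 0.5624 -0.0442  0.1958]
d [ -1.0384   0.7149 -14.659 ] rot [ 0.002  -0.0051  0.0025]
```

drive_tool([
  {"claw":1,"travel":[-0.6,0,-0.8],"twist":[0,0,0]},
  {"claw":1,"travel":[0,0,0],"twist":[0,0,0]},
  {"claw":1,"travel":[0,0,0],"twist":[0,0,0]},
  {"claw":1,"travel":[0,0,0],"twist":[0,0,0]},
])

```text
time: 10.8
eef_pos: [0.5699, -0.0451, 0.1835]
eef_rot: [2.971, -0.278, 0.805]
contact_force: [-26.1, 3.6, 27.4]
gripper_width: 0.0256
```

```bash
python3 -c "
from ov import *
from go import go
T=np.array([.598,-.051,.131])
go(T,-.019,1)
S=viewer.snapshot('side');t=viewer.snapshot('top');cv2.imwrite('pics/s10f.png',S)
run(S,t,bot.get_obs(),T,'10',off=(-.0005,0.0005),mz=.0792,rs=(240,155,290,215))
o=bot.get_obs();print(o['eef_pos'],o['contact_force'],o['joint_vel'])
"
```

```text
pos [ 0.5699 -0.0451  0.1835] F tool [ -8.8979   1.4003 -36.98  ] goal [ 0.5624 -0.0442  0.1958]
d [ -0.3322   0.6051 -14.3538] rot [ 0.0014 -0.0055  0.0021]
[ 0.5699 -0.0451  0.1835] [-25.8816   2.5848  27.2368] [-0.0009  0.0012 -0.0002 -0.0001 -0.0005  0.0014  0.0006]
```

View pics/os10.png

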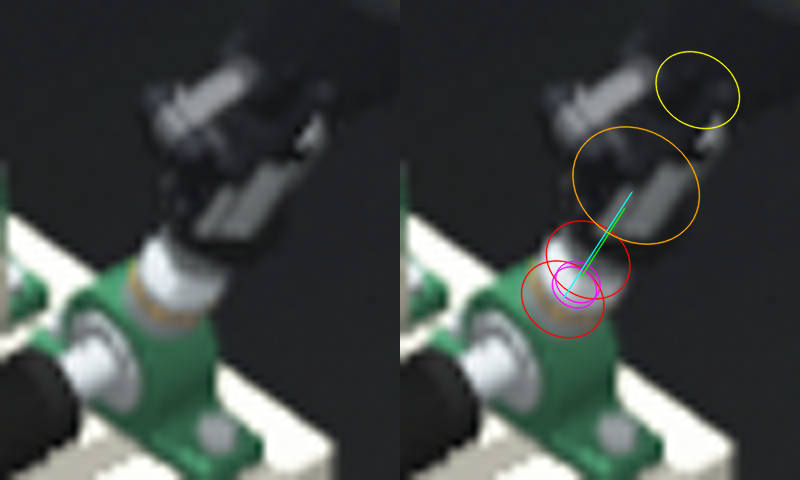

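View pics/s10f.png

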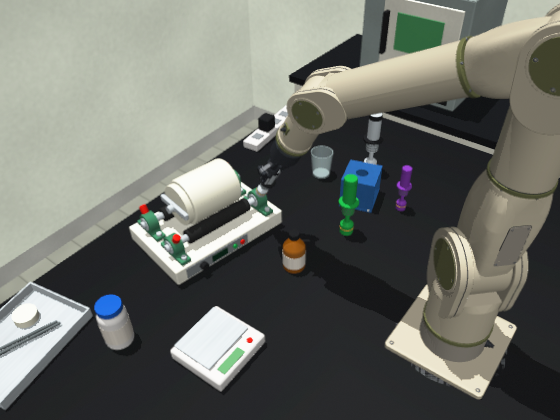

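```bash
python3 -c "
from rig import bot
print(bot.hand_in()); o=bot.get_obs(); print(o['time'],o['eef_pos'],o['contact_force'])"
```

```text
the job is handed in; nothing more can be done
None
the job is handed in; nothing more can be done
```

I took the smaller steel gun from the blue rest, pressed its coupler onto the bare nipple, pushed the barrel fully down and handed in at about 11 s of the 51 s. The gun was still gripped and pressed on. The hand-in gives no verdict.

**Last checks:**
- **Snap-on:** the jaws met the nipple's head about 8 mm in, then pulled it in with about 9 N. The spring reaction began at the expected 19 mm depth.
- **Stroke:** the force rose about 0.5 N/mm, as the spring should, over 13 to 14 mm of travel to a hard stop. I then eased back from 55 N to about 37 N of axial force. I have no direct reading of the stroke; this comes from travel and force.
- **Alignment and motion:** the tool axis is within 0.4° of my estimate of the nipple's axis, and the arm was at rest.
- **Bystanders:** the bottles and the beaker look unmoved in the final side picture.

**Disagreements:**
- A side force of about 7 N above its free level remains on the coupler.
- The outlines drawn on the pictures disagreed with the measured tool pose by 1–2 mm.
- The gripper reads an opening of 26 mm on the 28 mm barrel.

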